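# Count to the third gap and push the bar in

## Task

Starting at the gap beside the tall round post, press the rack's sprung rail down a few millimetres with a fingertip and run along it, counting the gaps beneath: first, second, third, and no further along the rail. Then push the short flat white bar across the bench, without lifting it or standing it up, lengthwise into that third gap until it is fully home against the back of the rack, and take the hand away. Leave the other stock and the things on the bench where they are.

Things in the scene. Friction and masses are not known exactly. Their poses are not given: they have to be found in the camera images.
- rack: Dark steel divider rack, fixed. Origin: underside centre, on the bench; x points into the gaps, away from the robot; y along the row. Seven dividers 6 mm thick, 44 mm high, 56 mm apart make six gaps 50 mm clear, centred at y = -140, -84, -28, 28, 84, 140 mm. Divider fronts at x = -50 mm; back wall's inner face at x = 44 mm. No floor: parts slide on the bench.
- rail (a joint): Sprung aluminium strip above the front of all the gaps, 24 mm wide (rack x -38 to -14 mm), 342 mm long (rack y -171 to 171 mm), its top 61 mm above the bench at rest. Joint: how far it is pressed down, 0 to 0.010 m; it goes down level and springs back (1.4 N to start it, 5.4 N at its stop). It counts as pressed beyond 0.0015 m.
- post: Tall round steel post, 32 mm in diameter (38 mm across its cap), 90 mm high, fixed at one end of the rack, left or right by chance. Origin: underside centre; axes as the rack's, at rack x = 20 mm, y = 190 or -190 mm. Gaps are counted from it: gap 1 is beside it; gaps 1, 2, 3 are centred 50, 106, 162 mm from its axis along the rack.
- endblock: Low steel block 40 x 32 x 30 mm high fixed at the rack's other end, in the same way as the post. Origin: underside centre.
- bar: The part: loose flat white plastic bar, 96 mm long (its x), 36 mm wide (y), 25 mm high, 65 to 135 g, lying on the bench in front of the rack, up to 70 mm either side of its middle and turned up to 0.35 rad from the rack's x. Origin: underside centre. Fully home its origin is at rack x = -4 mm, its near end 2 mm proud of the divider fronts.
- stock_a: White square bar 85 x 36 x 36 mm, loose, lying in the second gap from the rack's +y end. Origin: underside centre. Leave it.
- stock_b: White square bar 85 x 36 x 36 mm, loose, lying in the second gap from the rack's -y end. Origin: underside centre. Leave it.
- stub_tall: White rod stub standing on end, 44 mm in diameter, 60 mm high, about 235 mm to the +y side of the rack's middle, in front of the rack. Origin: underside centre. Leave it.
- stub_wide: Red rod stub standing on end, 60 mm in diameter, 45 mm high, about 240 mm to the -y side of the rack's middle, in front of the rack. Origin: underside centre. Leave it.
- disc: Green plastic disc lying flat, 72 mm in diameter, 22 mm high, to the left. Origin: underside centre. Leave it.
- mug: White mug, 80 mm across the rim, 90 mm high, to the left. Origin: underside centre. Leave it.
- tape: Yellow tape measure, 70 x 40 x 60 mm high, to the right. Origin: underside centre. Leave it.
Mind the look-alikes: they are no part of the job. What is shaped like the bar but turquoise is not meant. Leave any purple look-alike of the post alone.

How it is judged:
By the outcome, as a careful person would: the job done as asked, in the order asked, and still so for the second after the job is handed in, with the robot touching nothing.
It also fails if it takes over 64 s, if anything falls off the work surface, if the arm or the gripper's body presses on something with over 40 N, if the wrist force passes 120 N, or if a joint passes its speed limit or range.

## Robot

A 6-joint arm with a two-finger parallel gripper is mounted at the origin on the work surface. World frame = base frame: x ahead of the robot, y to its left, z up, the work surface at z = 0. Lengths are in mm, angles in rad, forces in N, time in s.
With the tool pointing down it reaches from about 300 to 775 mm from the base axis. Payload 14.6 kg.
Tool frame: the origin (TCP) lies at the very end of the fingers, on their centre line; the grasp point (between the pads) lies 19 mm behind it; z points along the fingers, y is the line along which they close (so a half turn about z gives the same grasp; the last joint's range is limited). The gripper opens to 94 mm and grips with 3 to 60 N. Pads are 16 mm wide; open, the fingers measure 119 mm over their backs; the gripper's body (75 mm by 177 mm) begins 78 mm behind the grasp point.
Start: joints at [1.232, 0.3, 1.521, -0, 1.321, -0.067], TCP at [147.654, 529.8, 205.446] pointing down, gripper open.
Joint ranges: [-3.03, 3.03], [-0.79, 2.21], [0.23, 2.52], [-1.04, 4.18], [0, 3.07], [-2.55, 2.55]. Speed limits (rad/s): [2.22, 2.22, 2.57, 3.14, 3.14, 3.14].

## Interface

Orientations are given as a unit quaternion [x, y, z, w].
In Python, from bench import * gives the robot as it stands.
- The arm moves only by the tool step_arm, never from a script. Its argument "rows" is a list of rows, each a list of 7 numbers: the shift along the tool's x, y, z in cm, then the turn, a rotation vector about the tool's x, y, z in degrees, then the gripper's target within -1 to 1 (shut at 1, half-way at 0, fully open at -1). A call has 1 to 5 rows; each row shifts and turns the commanded pose from where the row before left it, along the tool's axes as they then stand; what a row does not reach is not made up. A row lasts 1/10 s, in which the tool goes at most 50 mm and 8.59 degrees, less where a joint would pass 70% of its speed; a pose out of reach is approached as far as the arm can. A call with a gripper value outside its range is refused whole. The fingers move at their own pace and stop on an object; "force" is the grip in N (left out, the last holds). Time passes only in rows, so rows that do not move let the fingers close. It gives the time, the measured TCP pose, the force, the opening and the grip force at its end, in the units of the state.
- get_obs(): the state, without advancing time (a new reading comes with each control period).
- snapshot(name): name is "side" or "top" or "wrist"; returns a dict with "pixels" (384x512x3 uint8, red, green, blue), "depth" (384x512 float32, mm along the optical axis (not along the pixel's ray), 0 where there is no reading), "fx", "fy", "cx", "cy" (pixels), "k1" (the pictures are not rectified: a ray, as slopes to the right and down, at radius r is drawn at 1 + k1 r^2 times it, then the intrinsics apply), "R" (3x3) and "t" (3): a world point X has camera coordinates R X + t; the wrist camera has in their place "tool_from_camera" (4x4, takes a point from camera to tool coordinates, whose origin is the TCP and whose axes are the flange's). Camera axes: x right, y down, z forward; pixel columns grow to the right and rows downward; lengths in mm; the calibration is good to about 2 mm. A picture is of the moment at which its call begins: read the wrist's pose just before it.
- sign_off(): hands the job in; it is judged then, once.
The state is a dict: "t": time; "joint_pos": joint angles; "qvel": joint speeds; "joint_efforts": joint torques, N m; "tcp_pos": TCP position; "tcp_rot": TCP orientation; "wrist_force": force on the tool from outside, world axes, zero at the start; "wrist_torque": the same for the moment, N m; "grip_width": opening from 0.0 (shut) to 1.0 (fully open); "grip_force": force on a finger pad.
Only numpy, scipy, OpenCV 4.12 (cv2) and the standard library are available. Lean on these libraries where they do the work, as an engineer would, in place of code of your own. Each camera call takes 0.05 s, during which the arm holds its last target. There are 200 camera calls.

## Working session

There is one attempt and no reset: what is moved stays moved. The work goes in short steps, Python scripts to look and compute and a tool call to move; the robot and the scene stay as the last step left them, time stands still between calls to the robot, and variables do not carry over. Pictures are saved under pics/ and viewed, at most 10 in all, crops included, and the job is handed in when it is done.

Besides the shell and the picture viewer there is one more tool, called as name(argument=value, ...) on one line, values as JSON. step_arm: Moves the arm, as the interface text tells. Its arguments: {"type":"object","properties":{"rows":{"type":"array"},"force":{"type":"number"}},"required":["rows"]}

```bash
mkdir -p pics; ls
cat > h.py <<'E'
from bench import *
import numpy as np, cv2, pickle
def snap(n,f=None):
    o=get_obs(); s=snapshot(n); s['obs']=o
    if f: cv2.imwrite('pics/'+f+'.png',s['pixels'][:,:,::-1]); pickle.dump(s,open(f+'.pkl','wb'))
    return s
def ray(s,u,v):
    K=np.array([[s['fx'],0,s['cx']],[0,s['fy'],s['cy']],[0,0,1]])
    p=cv2.undistortPoints(np.array([[[u,v]]],float),K,np.array([s['k1'],0,0,0.]))[0,0]
    d=np.array([p[0],p[1],1.]); R=np.array(s['R']);t=np.array(s['t'])
    return -R.T@t, R.T@d
def plane(s,u,v,z):
    o,d=ray(s,u,v); return o+d*(z-o[2])/d[2]
def dep(s,u,v):
    o,d=ray(s,u,v); return o+d*float(s['depth'][int(v),int(u)])
E
python3 - <<'E'
from h import *
for n in('top','side'):
    s=snap(n,n+'0'); print(s['fx'],s['k1'],s['R'],s['t'])
print(get_obs())
E
```

```text
pics
491.2704451508929 0.06364684339436223 [[-0.0293178  -0.9995533  -0.00580187]
 [-0.99134497  0.02981915 -0.12785137]
 [ 0.12796726  0.00200333 -0.99177637]] [  21.98942365  536.62958183 1521.56234343]
485.91807744378065 -0.03885519141768595 [[ 0.9423057  -0.33459165  0.01041145]
 [-0.23699556 -0.68876701 -0.68515189]
 [ 0.23641716  0.64315506 -0.72832582]] [-494.69243727  192.05741415 1572.53290329]
{'t': 0.1, 'joint_pos': array([ 1.23239724e+00,  3.00374920e-01,  1.52154862e+00, -3.78657805e-05,
        1.32068537e+00, -6.65775785e-02]), 'qvel': array([-1.03545948e-03,  1.51327126e-04, -2.59858719e-03, -9.21753541e-05,
       -2.19605817e-03, -3.77153846e-04]), 'joint_efforts': array([ 1.42602825e-03, -5.32644010e+01, -3.53287446e+01,  7.09431502e-02,
        2.34705338e-02, -5.36110463e-05]), 'tcp_pos': array([147.58670891, 529.57443862, 204.95281403]), 'tcp_rot': array([ 1.35488054e-01,  9.90778849e-01, -5.01436326e-04, -8.42218914e-05]), 'wrist_force': array([-0.11135123, -0.43553081,  0.05197939]), 'wrist_torque': array([ 0.04227218,  0.02089236, -0.01173848]), 'grip_force': 0.0, 'grip_width': 1.0012473797248214}
```

View pics/top0.png

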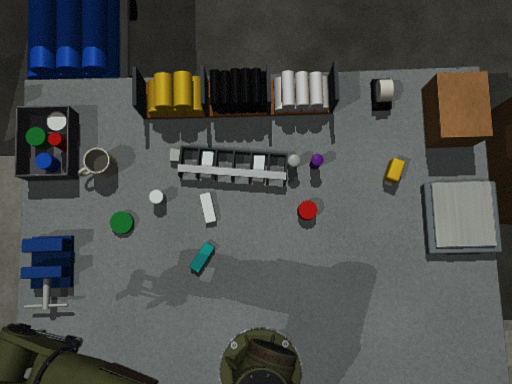

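View pics/side0.png

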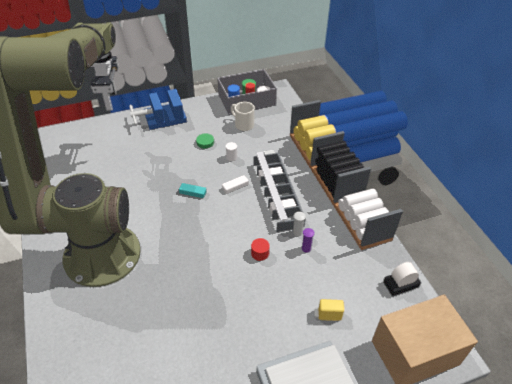

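Top view: rack at about (232,166) px, grey post at its right (-y) end (293,160), with a purple look-alike at (317,160). The endblock is at (175,154).

Candidates for the bar:
- White flat bar (208,208): chosen.
- Turquoise look-alike (203,258): no.
- White stock in the gaps (207,158) and (259,162): no.
- White stub (156,197): no.

Next, a close crop and the measurements.

Run:
```python
from h import *
s=pickle.load(open('top0.pkl','rb'));im=s['pixels']
cv2.imwrite('pics/crop.png',cv2.resize(im[135:280,140:335,::-1],None,fx=4,fy=4,interpolation=cv2.INTER_CUBIC))
def comp(mask,u,v):
    n,l=cv2.connectedComponents(mask.astype(np.uint8)); k=l[v,u]; return (l==k) if k else None
hsv=cv2.cvtColor(im,cv2.COLOR_RGB2HSV)
print('bar px',im[208,208],'bench',im[230,230],'rail',im[172,230],'post',im[160,293])
H=[ ]
# height map from depth
vv,uu=np.mgrid[0:384,0:512]
K=np.array([[s['fx'],0,s['cx']],[0,s['fy'],s['cy']],[0,0,1]])
p=cv2.undistortPoints(np.stack([uu,vv],-1).reshape(-1,1,2).astype(float),K,np.array([s['k1'],0,0,0.]))[:,0]
d=s['depth'].reshape(-1).astype(float)
C=np.c_[p*d[:,None],d]; W=((C-np.array(s['t']))@np.array(s['R'])).reshape(384,512,3)
print('bench z',np.median(W[225:240,225:270,2]))
b=comp((hsv[...,1]<40)&(hsv[...,2]>190),208,208)
c=cv2.findContours(b.astype(np.uint8),0,1)[0][0]
P=np.array([plane(s,*q[0],25)[:2] for q in c],np.float32)
print('bar',b.sum(),cv2.minAreaRect(P),cv2.minAreaRect(c), 'z',np.median(W[b][:,2]))
r=(W[...,2]>53)&(W[...,2]<70)&(uu>170)&(uu<295)&(vv>155)&(vv<195)
r=comp(r,230,172); print('rail',r.sum())
if r is not None and r.sum()>200:
    c=max(cv2.findContours(r.astype(np.uint8),0,1)[0],key=len)
    P=np.array([plane(s,*q[0],61)[:2] for q in c],np.float32); print(cv2.minAreaRect(P),cv2.boxPoints(cv2.minAreaRect(P)),W[r].mean(0),np.median(W[r][:,2]))
t=comp((W[...,2]>75)&(W[...,2]<105)&(vv>140),293,160)
if t is not None:
    print('post',t.sum(),plane(s,uu[t].mean(),vv[t].mean(),90))
```

```text
bar px [191 195 193] bench [105 109 109] rail [167 168 170] post [146 148 143]
bench z -0.09493946257031086
bar 254 ((504.88360595703125, 153.76412963867188), (87.8120346069336, 29.535184860229492), 11.78725528717041) ((207.27407836914062, 207.0059051513672), (27.436689376831055, 9.308085441589355), 77.19573211669922) z 24.732862388130673
rail 819
((609.3963012695312, 71.76412963867188), (340.1288146972656, 24.364452362060547), 83.83735656738281) [[579.0279  -96.00973]
 [603.2515  -98.62528]
 [639.7647  239.538  ]
 [615.5411  242.15353]] [609.40898332  71.97878913  61.06951446] 60.958623081056736
post 118 [ 634.02516602 -120.46815437   90.        ]
```

View pics/crop.png

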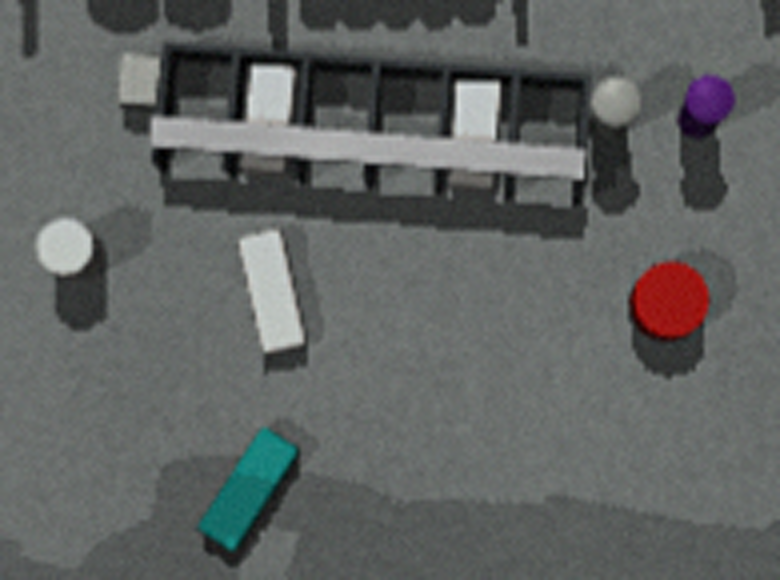

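The crop confirms the choice: the white bar is at crop (271,292), the grey post at (615,100) and the purple one at (709,98). The rack origin comes out at about (635.2, 69.0) with yaw -0.1075, and the post measurement agrees to about 2 mm. Counting from the post, gap 3 is at rack y = -28. The bar's origin is at about rack (-139, 70), turned about +0.31. I'll move to above gap 1 with the gripper shut.

step_arm(rows=[[0,0,0,0,0,-4.7,1],[0,0,0,0,0,-4.7,1],[-2.8,-3.0,0.4,0,0,0,1],[-2.8,-3.0,0.4,0,0,0,1],[-2.8,-3.0,0.4,0,0,0,1]], force=20)

```text
t: 0.6
tcp_pos: [221.9, 429.9, 192.9]
tcp_rot: [0.053, 0.999, -0.0, -0.0]
wrist_force: [0.9, 0.8, 0.5]
grip_width: 0.609
grip_force: 0.0
```

step_arm(rows=[[-2.8,-3.0,0.5,0,0,0,1],[-2.8,-3.0,0.5,0,0,0,1],[-2.8,-3.0,0.5,0,0,0,1],[-2.8,-3.0,0.5,0,0,0,1],[-2.8,-3.0,0.5,0,0,0,1]])

```text
t: 1.1
tcp_pos: [345.1, 265.6, 168.2]
tcp_rot: [0.054, 0.999, -0.0, -0.0]
wrist_force: [0.2, 0.4, 0.1]
grip_width: 0.188
grip_force: 0.0
```

step_arm(rows=[[-2.8,-3.0,0.5,0,0,0,1],[-2.8,-3.0,0.5,0,0,0,1],[-2.8,-3.0,0.5,0,0,0,1],[-2.8,-3.0,0.5,0,0,0,1],[-2.8,-3.0,0.5,0,0,0,1]])

```text
t: 1.6
tcp_pos: [468.3, 101.3, 143.1]
tcp_rot: [0.054, 0.999, 0.0, -0.0]
wrist_force: [0.6, 0.2, 1.3]
grip_width: 0.002
grip_force: 0.0
```

step_arm(rows=[[-2.8,-3.0,0.5,0,0,0,1],[-2.8,-3.0,0.5,0,0,0,1],[-2.8,-3.0,0.5,0,0,0,1],[0,0,0,0,0,0,1],[0,0,0,0,0,0,1]])

```text
t: 2.1
tcp_pos: [541.1, 4.0, 127.8]
tcp_rot: [0.055, 0.999, 0.0, -0.001]
wrist_force: [0.3, 0.2, -0.3]
grip_width: 0.004
grip_force: 0.0
```

```bash
cat >> h.py <<'E'
from scipy.spatial.transform import Rotation as Ro
O=np.array([635.2,69.0]); A=-0.1075
def rk(p): 
    d=np.array(p[:2])-O; c,s_=np.cos(A),np.sin(A); return np.array([c*d[0]+s_*d[1],-s_*d[0]+c*d[1]])
def st():
    o=get_obs(); m=Ro.from_quat(o['tcp_rot']).as_matrix()
    print('t',o['t'],'rack',rk(o['tcp_pos']).round(1),'z',o['tcp_pos'][2].round(2),'yaw_y-rack(deg)',np.round(np.degrees(np.arctan2(m[1,1],m[0,1])-A),2),'tilt',m[:2,2].round(4),'F',o['wrist_force'].round(2),'w',round(o['grip_width'],3),'j6',o['joint_pos'][5].round(2))
E
python3 -c "
from h import *
st()
s=pickle.load(open('top0.pkl','rb'))"
```

```text
t 2.1 rack [-86.6 -74.7] z 127.79 yaw_y-rack(deg) 89.91 tilt [-0.0014  0.0002] F [ 0.3   0.19 -0.32] w 0.004 j6 -1.52
```

step_arm(rows=[[-2.0,-2.2,0,0,0,0,1],[-2.0,-2.2,1.0,0,0,0,1],[-2.06,-2.13,1.5,0,0,0,1],[0,0,2.5,0,0,0,1],[0,0,0.6,0,0,0,1]])

```text
t: 2.6
tcp_pos: [593.2, -66.1, 70.1]
tcp_rot: [0.054, 0.999, 0.0, -0.002]
wrist_force: [0.7, -1.0, -0.3]
grip_width: 0.003
grip_force: 0.0
```

step_arm(rows=[[0,0,0,0,0,0,1],[0,0,0,0,0,0,1],[0,0,0,0,0,0,1]])

```text
t: 2.9
tcp_pos: [595.1, -66.5, 73.9]
tcp_rot: [0.053, 0.999, -0.0, 0.001]
wrist_force: [-0.5, -0.1, 0.0]
grip_width: 0.007
grip_force: 0.0
```

Run:
```python
from h import *
st(); s=snap('top','top1'); st()
a=snap('side','side1')
cv2.imwrite('pics/c1.png',np.vstack([cv2.resize(s['pixels'][130:220,160:340,::-1],(600,300)),cv2.resize(a['pixels'][140:260,230:350,::-1],(600,300)[:1]+(300,))]))
```

```text
t 2.9 rack [ -25.3 -139. ] z 73.9 yaw_y-rack(deg) 90.03 tilt [ 0.0019 -0.0003] F [-0.52 -0.11  0.01] w 0.007 j6 -1.64
t 2.95 rack [ -25.4 -139.1] z 73.72 yaw_y-rack(deg) 90.02 tilt [ 0.0017 -0.0003] F [-0.27  0.1  -0.04] w 0.009 j6 -1.64
```

View pics/c1.png

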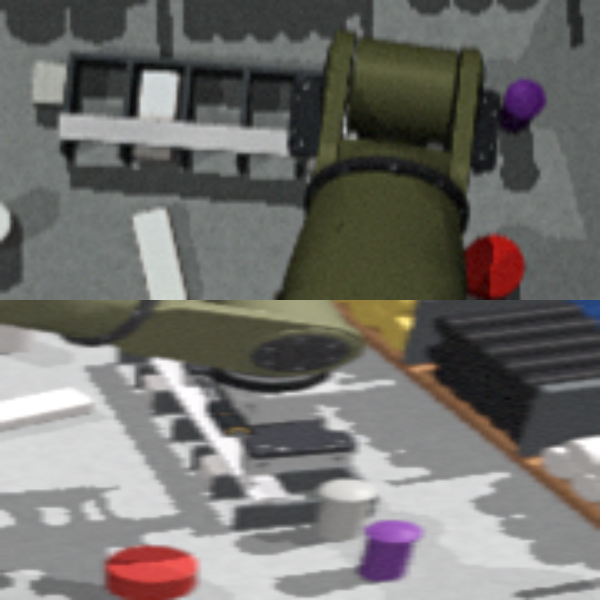

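The shut fingers hang over the rail at gap 1, beside the grey post at c1 (345,510), with the body well clear above. Next I lower gently.

step_arm(rows=[[0,0,0.4,0,0,0,1],[0,0,0.4,0,0,0,1],[0,0,0,0,0,0,1],[0,0,0,0,0,0,1]])

```text
t: 3.4
tcp_pos: [594.6, -67.0, 64.2]
tcp_rot: [0.054, 0.999, 0.0, -0.0]
wrist_force: [-0.2, 0.3, -0.9]
grip_width: 0.001
grip_force: 0.0
```

step_arm(rows=[[0,0,0,0,0,0,1]])

```text
t: 3.5
tcp_pos: [594.7, -67.1, 64.5]
tcp_rot: [0.054, 0.999, 0.0, -0.0]
wrist_force: [-0.1, -0.4, -0.2]
grip_width: 0.007
grip_force: 0.0
```

Now press about 5 mm below rest.

step_arm(rows=[[0,0,0.3,0,0,0,1],[0,0,0.3,0,0,0,1],[0,0,0.2,0,0,0,1],[0,0,0,0,0,0,1],[0,0,0,0,0,0,1]])

```text
t: 4.0
tcp_pos: [594.9, -67.1, 56.7]
tcp_rot: [0.054, 0.999, -0.0, 0.0]
wrist_force: [1.3, -0.8, 3.1]
grip_width: 0.005
grip_force: 1.6
```

```bash
python3 -c "
from h import *
st()"
```

```text
t 4.0 rack [ -25.5 -139.6] z 56.66 yaw_y-rack(deg) 89.99 tilt [ 0.0005 -0.0001] F [ 1.26 -0.79  3.14] w 0.005 j6 -1.64
```

step_arm(rows=[[0,0.6,0,0,0,0,1],[0,0.8,0,0,0,0,1],[0,0.8,0,0,0,0,1],[0,0.8,0,0,0,0,1],[0,0.8,0,0,0,0,1]])

```text
t: 4.5
tcp_pos: [598.8, -28.4, 56.4]
tcp_rot: [0.054, 0.999, -0.0, -0.0]
wrist_force: [-0.6, -2.7, 3.4]
grip_width: 0.005
grip_force: 1.7
```

step_arm(rows=[[0,0.8,0,0,0,0,1],[0,0.8,0,0,0,0,1],[0,0.8,0,0,0,0,1],[0,0.8,0,0,0,0,1],[0,0.8,0,0,0,0,1]])

```text
t: 5.0
tcp_pos: [603.1, 11.2, 56.4]
tcp_rot: [0.054, 0.999, -0.0, -0.0]
wrist_force: [-0.0, -2.1, 3.7]
grip_width: 0.004
grip_force: 1.7
```

step_arm(rows=[[0,0.8,0,0,0,0,1],[0,0.8,0,0,0,0,1],[0,0.8,0,0,0,0,1],[0,0.8,0,0,0,0,1],[0,0,0,0,0,0,1]])

```text
t: 5.5
tcp_pos: [606.6, 43.7, 56.4]
tcp_rot: [0.053, 0.999, 0.0, 0.0]
wrist_force: [-0.5, 2.7, 3.9]
grip_width: 0.008
grip_force: 1.7
```

```bash
python3 -c "
from h import *
st()"
```

```text
t 5.5 rack [-25.7 -28.2] z 56.44 yaw_y-rack(deg) 90.04 tilt [0.0001 0.0007] F [-0.55  2.68  3.93] w 0.008 j6 -1.45
```

The rail was pressed about 4.5 mm from gap 1 through gap 3, and the finger stopped there. Now I lift, go round to the +y side of the bar and turn the hand.

step_arm(rows=[[0,0,-1.0,0,0,0,1],[0,0,-2.0,0,0,0,1],[0,0,-2.0,0,0,0,1],[2.0,2.6,-1.0,0,0,0,0],[2.2,3.0,0,0,0,0,0]])

```text
t: 6.0
tcp_pos: [571.0, 102.3, 118.3]
tcp_rot: [0.055, 0.998, 0.0, 0.001]
wrist_force: [0.3, 0.5, -0.0]
grip_width: 0.136
grip_force: 0.0
```

step_arm(rows=[[2.3,3.0,0,0,0,0,0],[2.4,3.0,0,0,0,0,0],[2.4,3.2,0,0,0,0,0],[0,0,0,0,0,8,0],[0,0,0,0,0,8,0]])

```text
t: 6.5
tcp_pos: [509.4, 202.4, 117.0]
tcp_rot: [0.194, 0.981, 0.0, -0.0]
wrist_force: [0.4, 0.6, -0.1]
grip_width: 0.5
grip_force: 0.0
```

step_arm(rows=[[0,0,0,0,0,8,0],[0,0,0,0,0,8,0],[0,0,0,0,0,8,0],[0,0,0,0,0,8,0],[0,0,0,0,0,8,0]])

```text
t: 7.0
tcp_pos: [510.0, 201.4, 116.8]
tcp_rot: [0.519, 0.855, -0.0, -0.0]
wrist_force: [0.3, 0.6, 0.2]
grip_width: 0.5
grip_force: 0.0
```

step_arm(rows=[[0,0,0,0,0,8,0],[0,0,0,0,0,8,0],[0,0,0,0,0,8,0],[0,0,0,0,0,8,0],[0,0,0,0,0,2,0]])

```text
t: 7.5
tcp_pos: [510.0, 201.4, 116.8]
tcp_rot: [0.746, 0.666, -0.0, -0.0]
wrist_force: [1.1, -0.5, -0.3]
grip_width: 0.499
grip_force: 0.0
```

step_arm(rows=[[0,0,0,0,0,0,0],[0,0,0,0,0,0,0]])

```text
t: 7.7
tcp_pos: [510.0, 201.5, 116.7]
tcp_rot: [0.744, 0.668, 0.0, -0.0]
wrist_force: [0.5, 0.2, 0.3]
grip_width: 0.499
grip_force: 0.0
```

```bash
python3 -c "
from h import *
st()"
```

```text
t 7.7 rack [-138.6  118.3] z 116.68 yaw_y-rack(deg) 0.06 tilt [-0.0001  0.0001] F [0.46 0.19 0.26] w 0.499 j6 0.42
```

step_arm(rows=[[0,0,2.5,0,0,0,0],[0,0,3.0,0,0,0,0],[0,0,3.0,0,0,0,0],[0,0,1.5,0,0,0,0],[0,0,0.7,0,0,0,0]])

```text
t: 8.2
tcp_pos: [509.7, 201.4, 8.4]
tcp_rot: [0.744, 0.668, -0.001, -0.0]
wrist_force: [0.5, 1.1, 1.4]
grip_width: 0.502
grip_force: 0.0
```

step_arm(rows=[[0,0,0,0,0,0,0],[0,0,0,0,0,0,0],[-0.4,0,0,0,0,0,0],[-0.6,0,0,0,0,0,0],[-0.6,0,0,0,0,0,0]])

```text
t: 8.7
tcp_pos: [508.5, 185.2, 10.0]
tcp_rot: [0.744, 0.668, 0.0, 0.0]
wrist_force: [-0.4, 0.2, -0.6]
grip_width: 0.5
grip_force: 0.2
```

step_arm(rows=[[-0.6,0,0,0,0,0,0],[-0.6,0,0,0,0,0,0],[-0.6,0,0,0,0,0,0],[-0.6,0,0,0,0,0,0],[-0.6,0,0,0,0,0,0]])

```text
t: 9.2
tcp_pos: [505.1, 155.5, 9.5]
tcp_rot: [0.744, 0.668, 0.0, 0.0]
wrist_force: [0.1, 0.7, 0.5]
grip_width: 0.5
grip_force: 0.5
```

```bash
cat >> h.py <<'E'
def bar(s):
    hsv=cv2.cvtColor(s['pixels'],cv2.COLOR_RGB2HSV)
    m=((hsv[...,1]<40)&(hsv[...,2]>170)).astype(np.uint8)
    for c in cv2.findContours(m,0,1)[0]:
        if len(c)<10 or cv2.contourArea(c)<40: continue
        P=np.array([rk(plane(s,*q[0],25)) for q in c],np.float32)
        if not(-260<P[:,0].mean()<60 and -120<P[:,1].mean()<130): continue
        r=cv2.minAreaRect(P); print('bar?',np.round(r[0],1),np.round(r[1],1),round(r[2],1))
E
python3 - <<'E'
from h import *
st(); s=snap('top','top2'); a=snap('side','side2'); bar(s); bar(a)
cv2.imwrite('pics/c2.png',np.hstack([cv2.resize(s['pixels'][140:240,160:300,::-1],(400,286)),cv2.resize(a['pixels'][120:240,200:340,::-1],(334,286))]))
E
```

```text
t 9.2 rack [-138.6   72. ] z 9.51 yaw_y-rack(deg) -0.01 tilt [0.0001 0.0001] F [0.08 0.71 0.54] w 0.5 j6 0.34
bar? [ 17.3 -82.5] [42.5 32.2] 4.4
bar? [  3.5 117.6] [ 65.3 118.8] 4.5
```

View pics/c2.png

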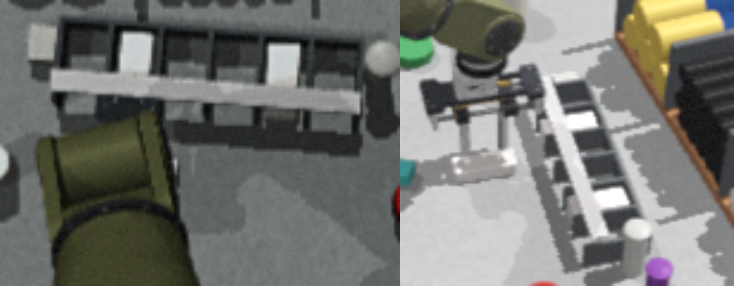

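The side crop shows both fingertips on the bar's long side (480,165), and the bar lies flat and parallel to the gaps. I'll keep pushing to gap 3's lane.

step_arm(rows=[[-0.6,0,0,0,0,0,0],[-0.6,0,0,0,0,0,0],[-0.6,0,0,0,0,0,0],[-0.6,0,0,0,0,0,0],[-0.6,0,0,0,0,0,0]])

```text
t: 9.8
tcp_pos: [501.8, 125.5, 9.4]
tcp_rot: [0.744, 0.668, -0.0, -0.0]
wrist_force: [0.1, 1.3, 0.3]
grip_width: 0.502
grip_force: 0.3
```

step_arm(rows=[[-0.6,0,0,0,0,0,0],[-0.6,0,0,0,0,0,0],[-0.6,0,0,0,0,0,0],[-0.6,0,0,0,0,0,0],[-0.6,0,0,0,0,0,0]])

```text
t: 10.3
tcp_pos: [498.6, 95.7, 9.4]
tcp_rot: [0.744, 0.668, -0.0, -0.0]
wrist_force: [0.5, 0.5, 0.4]
grip_width: 0.502
grip_force: 0.3
```

step_arm(rows=[[-0.5,0,0,0,0,0,0],[-0.4,0,0,0,0,0,0],[-0.3,0,0,0,0,0,0],[-0.1,0,0,0,0,0,0],[0,0,0,0,0,0,0]])

```text
t: 10.8
tcp_pos: [497.3, 83.2, 9.5]
tcp_rot: [0.744, 0.668, -0.0, 0.0]
wrist_force: [0.1, -0.2, 0.3]
grip_width: 0.501
grip_force: 0.0
```

Run:
```python
from h import *
st(); a=snap('side','side3')
cv2.imwrite('pics/c3.png',cv2.resize(a['pixels'][120:260,200:340,::-1],(560,560)))
```

```text
t 10.8 rack [-138.6   -0.6] z 9.46 yaw_y-rack(deg) -0.02 tilt [ 0. -0.] F [ 0.11 -0.18  0.29] w 0.501 j6 0.2
```

View pics/c3.png

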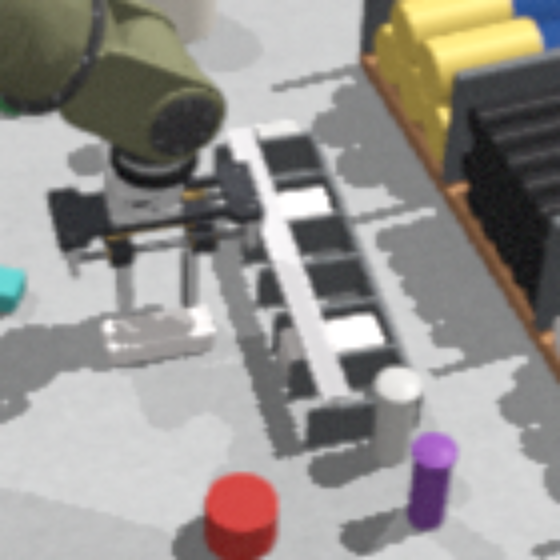

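step_arm(rows=[[1.0,0,0,0,0,0,0],[2.0,0,-1.0,0,0,0,0],[0,0,-3.5,0,0,0,0],[0,0,-4.0,0,0,0,0],[0,-4.0,-1.0,0,0,0,1]])

```text
t: 11.35
tcp_pos: [464.3, 118.4, 108.4]
tcp_rot: [0.744, 0.668, 0.003, 0.002]
wrist_force: [0.5, -0.2, -0.0]
grip_width: 0.447
grip_force: 0.0
```

step_arm(rows=[[0,-4.0,0,0,0,0,1],[-2.9,0,0,0,0,0,1],[-2.9,0,0,0,0,0,1],[0,0,0,0,0,-8,1],[0,0,0,0,0,-8,1]])

```text
t: 11.85
tcp_pos: [414.9, 64.1, 104.7]
tcp_rot: [0.642, 0.767, 0.0, 0.0]
wrist_force: [-0.3, 1.1, 0.2]
grip_width: 0.028
grip_force: 0.0
```

step_arm(rows=[[0,0,0,0,0,-8,1],[0,0,0,0,0,-8,1],[0,0,0,0,0,-8,1],[0,0,0,0,0,-8,1],[0,0,0,0,0,-8,1]])

```text
t: 12.35
tcp_pos: [414.8, 64.7, 104.5]
tcp_rot: [0.341, 0.94, 0.0, 0.0]
wrist_force: [-0.6, 0.4, 0.0]
grip_width: 0.003
grip_force: 0.0
```

step_arm(rows=[[0,0,0,0,0,-8,1],[0,0,0,0,0,-8,1],[0,0,0,0,0,-8,1],[0,0,0,0,0,-8,1],[0,0,0,0,0,-2,1]])

```text
t: 12.85
tcp_pos: [414.8, 64.7, 104.5]
tcp_rot: [0.051, 0.999, 0.0, 0.0]
wrist_force: [-0.4, -0.1, 0.5]
grip_width: 0.007
grip_force: 0.0
```

step_arm(rows=[[0,0,0,0,0,0,1],[0,0,0,0,0,0,1]])

```text
t: 13.05
tcp_pos: [414.8, 64.5, 104.5]
tcp_rot: [0.054, 0.999, 0.0, 0.0]
wrist_force: [0.4, -1.1, 0.3]
grip_width: 0.004
grip_force: 0.0
```

Run:
```python
from h import *
st(); s=snap('top','top4'); a=snap('side','side4'); bar(s); print('-');bar(a)
cv2.imwrite('pics/c4.png',np.hstack([cv2.resize(s['pixels'][140:240,160:300,::-1],(400,286)),cv2.resize(a['pixels'][120:240,200:340,::-1],(334,286))]))
```

```text
t 13.05 rack [-218.6  -28.1] z 104.53 yaw_y-rack(deg) 89.92 tilt [0.0002 0.    ] F [ 0.41 -1.12  0.3 ] w 0.004 j6 -1.4
bar? [-123.2  -26.4] [48.  31.8] 4.4
bar? [6.3 3.4] [345.4  67.1] 90.0
-
```

View pics/c4.png

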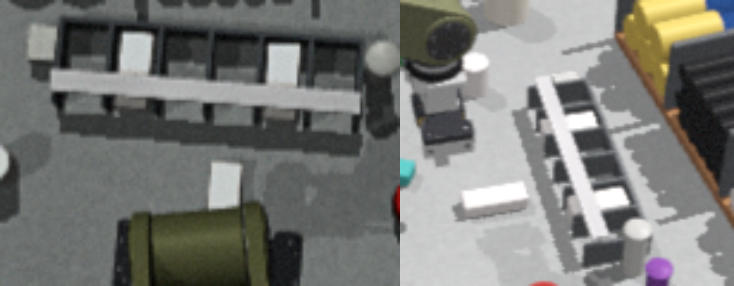

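Run:
```python
from h import *
s=pickle.load(open('top4.pkl','rb')); g=cv2.cvtColor(s['pixels'],cv2.COLOR_RGB2GRAY).astype(float)
L=[]
for v in range(199,211):
    r=g[v,226:252]; e=np.diff(r)
    i=e.argmax(); j=e.argmin()
    f=lambda k,sg: np.average(np.arange(max(k-1,0),k+2),weights=np.clip(sg*e[max(k-1,0):k+2],.01,None))+226.5
    a=rk(plane(s,f(i,1),v,25)); b=rk(plane(s,f(j,-1),v,25)); L.append([a[0],a[1],b[1]]); 
L=np.array(L);print(L.round(1))
for k in (1,2): print(np.degrees(np.arctan(np.polyfit(L[:,0],L[:,k],1)[0])))
```

```text
[[-106.8  -10.6  -43.7]
 [-110.   -10.8  -43.2]
 [-113.2  -10.7  -43.2]
 [-116.4  -10.6  -43. ]
 [-119.6  -10.5  -43.2]
 [-122.9  -10.3  -43.3]
 [-126.1   -9.8  -43.3]
 [-129.3   -9.7  -43.4]
 [-132.5   -9.7  -43.6]
 [-135.7  -10.   -43.9]
 [-138.9  -10.4  -44. ]
 [-142.1  -10.5  -44. ]]
-1.055922165555323
1.1870790474269637
```

The bar is aligned with gap 3 (centre y about -27, skew about 0). Now I lower behind its near end and push.

step_arm(rows=[[0,0.1,2.5,0,0,0,1],[0,0,3.0,0,0,0,1],[0,0,2.5,0,0,0,1],[0,0,1.0,0,0,0,1],[0,0,0.4,0,0,0,1]])

```text
t: 13.65
tcp_pos: [414.6, 65.1, 9.9]
tcp_rot: [0.054, 0.999, -0.0, -0.001]
wrist_force: [0.7, 0.1, 0.6]
grip_width: 0.006
grip_force: 0.0
```

step_arm(rows=[[0,0,0,0,0,0,1],[-0.4,0,0,0,0,0,1],[-0.6,0,0,0,0,0,1],[-0.6,0,0,0,0,0,1],[-0.6,0,0,0,0,0,1]])

```text
t: 14.15
tcp_pos: [437.5, 62.7, 10.8]
tcp_rot: [0.054, 0.999, 0.0, 0.0]
wrist_force: [-1.0, 0.7, 0.6]
grip_width: 0.005
grip_force: 0.5
```

step_arm(rows=[[-0.6,0,0,0,0,0,1],[-0.6,0,0,0,0,0,1],[-0.6,0,0,0,0,0,1],[-0.6,0,0,0,0,0,1],[-0.6,0,0,0,0,0,1]])

```text
t: 14.65
tcp_pos: [467.0, 59.4, 10.4]
tcp_rot: [0.054, 0.999, -0.0, -0.0]
wrist_force: [-1.7, -0.1, 1.2]
grip_width: 0.002
grip_force: 0.5
```

step_arm(rows=[[-0.6,0,0,0,0,0,1],[-0.6,0,0,0,0,0,1],[-0.4,0,0,0,0,0,1],[0,0,0,0,0,0,1]])

```text
t: 15.05
tcp_pos: [482.9, 57.7, 10.4]
tcp_rot: [0.054, 0.999, 0.0, 0.0]
wrist_force: [-0.4, 0.5, 0.3]
grip_width: 0.008
grip_force: 0.0
```

Run:
```python
from h import *
st(); a=snap('side','side5');s=snap('top','top5')
cv2.imwrite('pics/c5.png',np.hstack([cv2.resize(s['pixels'][140:240,160:300,::-1],(400,286)),cv2.resize(a['pixels'][140:240,220:320,::-1],(400,400))[:286]]))
```

```text
t 15.05 rack [-150.2  -27.6] z 10.44 yaw_y-rack(deg) 89.98 tilt [0.0004 0.    ] F [-0.37  0.49  0.28] w 0.008 j6 -1.42
```

View pics/c5.png

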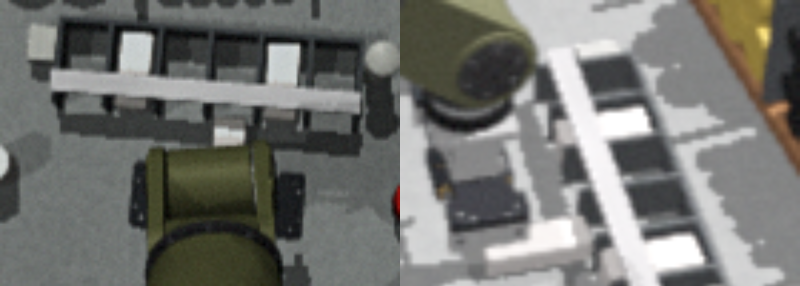

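The bar is square at the mouth of gap 3: in the top crop (229,133), the next gap past the stock at (282,65). I push on.

step_arm(rows=[[-0.4,0,0,0,0,0,1],[-0.6,0,0,0,0,0,1],[-0.6,0,0,0,0,0,1],[-0.6,0,0,0,0,0,1],[-0.6,0,0,0,0,0,1]])

```text
t: 15.65
tcp_pos: [510.8, 54.7, 10.4]
tcp_rot: [0.054, 0.999, -0.0, -0.0]
wrist_force: [0.0, 0.1, 1.3]
grip_width: 0.002
grip_force: 0.5
```

step_arm(rows=[[-0.6,0,0,0,0,0,1],[-0.6,0,0,0,0,0,1],[-0.6,0,0,0,0,0,1],[-0.6,0,0,0,0,0,1],[-0.6,0,0,0,0,0,1]])

```text
t: 16.15
tcp_pos: [540.6, 51.5, 10.4]
tcp_rot: [0.054, 0.999, -0.0, -0.0]
wrist_force: [-0.8, 0.7, 0.3]
grip_width: 0.006
grip_force: 0.5
```

step_arm(rows=[[-0.6,0,0,0,0,0,1],[-0.6,0,0,0,0,0,1],[-0.6,0,0,0,0,0,1],[-0.3,0,0,0,0,0,1],[0,0,0,0,0,0,1]])

```text
t: 16.65
tcp_pos: [561.3, 49.2, 10.4]
tcp_rot: [0.054, 0.999, -0.0, 0.0]
wrist_force: [0.2, -0.9, 0.5]
grip_width: 0.005
grip_force: 0.0
```

```bash
python3 -c "
from h import *
st()"
```

```text
t 16.65 rack [-71.3 -27.6] z 10.36 yaw_y-rack(deg) 89.98 tilt [ 0.0001 -0.    ] F [ 0.18 -0.92  0.45] w 0.005 j6 -1.44
```

step_arm(rows=[[-0.3,0,0,0,0,0,1],[-0.3,0,0,0,0,0,1],[-0.2,0,0,0,0,0,1],[0,0,0,0,0,0,1]])

```text
t: 17.05
tcp_pos: [569.2, 48.4, 10.5]
tcp_rot: [0.054, 0.999, 0.0, 0.0]
wrist_force: [0.5, -0.1, 0.0]
grip_width: 0.004
grip_force: 0.0
```

step_arm(rows=[[-0.1,0,0,0,0,0,1],[-0.1,0,0,0,0,0,1],[0,0,0,0,0,0,1]])

```text
t: 17.35
tcp_pos: [571.0, 48.2, 10.5]
tcp_rot: [0.054, 0.999, -0.0, 0.0]
wrist_force: [-0.5, 0.1, -0.3]
grip_width: 0.003
grip_force: 0.0
```

step_arm(rows=[[-0.1,0,0,0,0,0,1],[0,0,0,0,0,0,1]])

```text
t: 17.55
tcp_pos: [572.0, 48.1, 10.5]
tcp_rot: [0.054, 0.999, -0.0, 0.0]
wrist_force: [-0.4, -0.1, 0.5]
grip_width: 0.002
grip_force: 0.0
```

```bash
python3 -c "
from h import *
st()"
```

```text
t 17.55 rack [-60.6 -27.6] z 10.47 yaw_y-rack(deg) 89.99 tilt [ 0.0001 -0.    ] F [-0.38 -0.11  0.55] w 0.002 j6 -1.44
```

Not at the back wall yet, since there is no force. I creep on.

step_arm(rows=[[-0.1,0,0,0,0,0,1],[0,0,0,0,0,0,1]])

```text
t: 17.75
tcp_pos: [573.0, 48.0, 10.5]
tcp_rot: [0.054, 0.999, -0.0, 0.0]
wrist_force: [0.1, 0.4, -0.4]
grip_width: 0.009
grip_force: 0.0
```

step_arm(rows=[[-0.1,0,0,0,0,0,1],[0,0,0,0,0,0,1]])

```text
t: 17.95
tcp_pos: [573.4, 47.9, 10.4]
tcp_rot: [0.054, 0.999, -0.0, -0.001]
wrist_force: [-4.9, -0.1, 4.3]
grip_width: 0.003
grip_force: 2.7
```

step_arm(rows=[[-0.05,0,0,0,0,0,1],[0,0,0,0,0,0,1]])

```text
t: 18.15
tcp_pos: [573.4, 48.0, 10.4]
tcp_rot: [0.054, 0.999, -0.0, -0.001]
wrist_force: [-9.1, 2.1, 8.2]
grip_width: 0.007
grip_force: 4.6
```

A firm stop at -9 N, at rack x of about -59 against an expected -60: it is home. I back off, raise and look.

step_arm(rows=[[0.3,0,0,0,0,0,1],[1.0,0,0,0,0,0,1],[2.0,0,0,0,0,0,1],[3.0,0,0,0,0,0,1],[3.0,0,-2.0,0,0,0,1]])

```text
t: 18.65
tcp_pos: [479.1, 57.8, 28.7]
tcp_rot: [0.054, 0.999, -0.0, -0.002]
wrist_force: [1.6, 0.5, 1.4]
grip_width: 0.003
grip_force: 0.0
```

step_arm(rows=[[2.0,0,-4.0,0,0,0,1],[2.0,0,-4.0,0,0,0,1],[2.0,0,-3.0,0,0,0,1],[2.0,0,-2.0,0,0,0,1],[0,0,0,0,0,0,1]])

```text
t: 19.15
tcp_pos: [401.7, 66.7, 162.7]
tcp_rot: [0.054, 0.999, 0.0, 0.002]
wrist_force: [0.1, 0.4, -0.3]
grip_width: 0.006
grip_force: 0.0
```

Run:
```python
from h import *
st(); a=snap('side','side6');s=snap('top','top6')
cv2.imwrite('pics/c6.png',np.hstack([cv2.resize(s['pixels'][140:220,160:300,::-1],(700,400),interpolation=cv2.INTER_CUBIC)[:,:480],cv2.resize(a['pixels'][140:240,240:320,::-1],(320,400),interpolation=cv2.INTER_CUBIC)]))
g=cv2.cvtColor(s['pixels'],cv2.COLOR_RGB2GRAY)
# near/far top edges of bar along gap 3 centre line (u of rack pts)
def proj(xr,yr,z):
    c,n=np.cos(A),np.sin(A); X=np.array([O[0]+c*xr-n*yr,O[1]+n*xr+c*yr,z])
    p=np.array(s['R'])@X+np.array(s['t']); x,y=p[:2]/p[2]; k=1+s['k1']*(x*x+y*y)
    return s['fx']*x*k+s['cx'],s['fy']*y*k+s['cy']
for xr in range(-66,52,3):
    u,v=proj(xr,-28,25); print(xr,g[int(round(v)),int(round(u))],end='; ')
```

```text
t 19.15 rack [-231.9  -27.3] z 162.72 yaw_y-rack(deg) 90.02 tilt [0.0048 0.0004] F [ 0.11  0.37 -0.28] w 0.006 j6 -1.39
-66 55; -63 59; -60 61; -57 58; -54 55; -51 81; -48 107; -45 110; -42 104; -39 105; -36 105; -33 105; -30 113; -27 153; -24 171; -21 170; -18 175; -15 173; -12 173; -9 174; -6 175; -3 180; 0 194; 3 194; 6 202; 9 198; 12 200; 15 198; 18 198; 21 198; 24 198; 27 204; 30 204; 33 150; 36 144; 39 104; 42 103; 45 57; 48 13; 51 46;
```

View pics/c6.png

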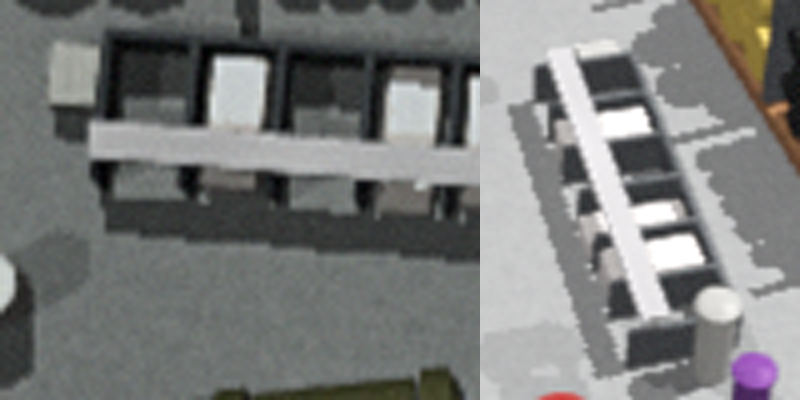

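The bar lies flat in gap 3 at (413,100), next to the stock in gap 2. It spans rack x from about -51 to 44 (near end at the fronts, far end at the back wall). The other stock is unmoved and the hand is clear, so I hand it in.

step_arm(rows=[[0,0,0,0,0,0,1],[0,0,0,0,0,0,1],[0,0,0,0,0,0,1]])

```text
t: 19.55
tcp_pos: [402.4, 66.3, 159.6]
tcp_rot: [0.054, 0.999, -0.0, -0.001]
wrist_force: [0.3, -0.3, -0.1]
grip_width: 0.003
grip_force: 0.0
```

```bash
python3 -c "
from bench import *
print(sign_off())"
```

```text
the job is handed in; nothing more can be done
None
```

The job is handed in at about 19.6 s: I pressed the rail about 4.5 mm and ran it from gap 1 to gap 3, then pushed the white bar flat into gap 3 until it stopped at the back wall (about 9 N), and the hand is clear.

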